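Hardness check under the sample pot's lid

ROBOT

A 6-joint arm with a two-finger parallel gripper is mounted at the origin on the work surface. World frame = base frame: x ahead of the robot, y to its left, z up, the work surface at z = 0. Lengths are in m, angles in rad, forces in N, time in s.
With the tool pointing down it reaches from about 0.375 to 0.75 m from the base axis. Payload 9 kg.
Tool frame: the origin (TCP) lies midway between the tips of the shut fingers; the grasp point (between the pads) lies bot.hold_point_z behind it (bot.hold_point_z is the distance from the TCP to the grasp point, in m); z points along the fingers, y is the line along which they close (so a half turn about z gives the same grasp; the last joint's range is limited). The gripper opens to 85 mm and grips with 20 to 120 N. Pads are 22 mm wide; open, the fingers measure 114 mm over their backs; the gripper's body (76 mm by 85 mm) begins 54 mm behind the grasp point. The pads swing forward as they close: fully open they stand 13 mm farther back than shut.
Start: joints at [-1.346, 0.104, 0.097, 1.564, 0, 1.353], TCP at [0.257, -0.542, 0.231] pointing down, gripper open.
Joint ranges: [-2.99, 2.99], [-0.84, 1.86], [-1.1, 1.16], [-1.84, 2.11], [-1.51, 1.56], [-3.14, 3.14]. Speed limits (rad/s): [2.22, 2.22, 2.57, 3.14, 3.14, 3.14].

INTERFACE

Orientations are given as a 3x3 rotation matrix whose columns are the frame's x, y, z axes.
In Python, from station import bot, get_image, calibration gives the robot as it stands.
- The arm moves only by the tool move_arm, never from a script. Its argument "increments" is a list that holds one entry, the list of rows, each a list of 7 numbers: the shift along the world's x, y, z in units of 0.5 m (1.0 is 0.5 m), then the turn, a rotation vector about the world's x, y, z in units of pi rad (1.0 is pi rad), then the opening, from 0 (shut) to 1 (fully open). A call has 1 to 8 rows; each row is the pose to reach, as a shift and turn from the pose commanded when the call began, turning the shorter way round; what a row does not reach only later rows make up. A row lasts 1/10 s, in which the tool goes at most 50 mm and 8.59 degrees, less where a joint would pass 70% of its speed; a pose out of reach is approached as far as the arm can. A call with a number of a shift or a turn outside -1 to 1 is refused whole. A call with a gripper value outside its range is refused whole. The fingers move at their own pace and stop on an object; the grip force is fixed at half the most. Time passes only in rows, so rows that repeat a pose let the fingers close. It gives the time, the measured TCP pose, the force, the opening and the grip force at its end, in the units of the state.
- bot.observe(): the state, without advancing time (a new reading comes with each control period).
- get_image(name): name is "scene" or "top" or "wrist"; returns (picture, depth): 384x512x3 uint8, red, green, blue; 384x512 float32, m along the optical axis (not along the pixel's ray), 0 where there is no reading.
- calibration(name): a dict with "fx", "fy", "cx", "cy" (pixels), "dist_coeffs" ([k1, k2, p1, p2, k3] as OpenCV has them; the pictures are not rectified), "world_from_camera" (4x4, takes a point from camera to world coordinates). Camera axes: x right, y up, looking along -z (the intrinsics and any distortion apply to the point x, -y, -z); pixel columns grow to the right and rows downward; lengths in m; the calibration is good to about 2 mm. A picture is of the moment at which its call begins: read the wrist's pose just before it. calibration takes no time and is no camera call; for the wrist camera it gives the pose at the moment of the call.
- bot.sign_off(): hands the job in; it is judged then, once.
The state is a dict: "clock": time; "joint_pos": joint angles; "joint_velocities": joint speeds; "joint_torque": joint torques, N m; "ee_pos": TCP position; "tool_rot": TCP orientation; "ft_force": force on the tool from outside, world axes, zero at the start; "moment": the same for the moment, N m; "gripper_width": opening from 0.0 (shut) to 1.0 (fully open); "gripper_force": force on a finger pad.
Only numpy, scipy, OpenCV 4.12 (cv2) and the standard library are available. Lean on these libraries where they do the work, as an engineer would, in place of code of your own. Each camera call takes 0.05 s, during which the arm holds its last target. There are 200 camera calls.

TASK

Lift the loose lid off the blue sample pot by its knob and set it down, without dropping it, knob up on the black mat. Then take the yellow hardness gauge out of its wooden stand and hold its spring tip on the red dot of the cream moulding in the pot: the gauge square to the moulding's sloping face, pressed lightly so that the tip is pushed about half way in (about 3 N) and never hard. Finish while still holding it there, and leave the bin, jar, brass disc and screwdriver where they are.

Things in the scene. Friction and masses are not known exactly. Their poses are not given: they have to be found in the camera images.
- pot: blue round pot, fixed to the bench, 128 mm outer diameter, 45 mm high, 5 mm wall; origin at the centre of its underside, z up. A cream moulding is fixed in it; at yaw 0 the moulding slopes down towards -x of the pot
- moulding: cream disc, 72 mm diameter, 10 mm thick, fixed in the pot, tilted 15 degrees, hidden by the lid at first. Origin: centre of its top face, 26 mm above the bench on the pot's axis, below the rim. z: the face's outward normal, leaning 15 degrees from vertical to the pot's -x; x points up the slope, y is level. 14 mm dots on the face: red at y = +15 mm, blue at y = -15 mm
- red_dot (a point): centre of the red dot on the moulding's face, axes as the moulding's: z is the face's outward normal
- lid: loose aluminium lid on the pot's rim, about 0.13 to 0.28 kg; origin at the centre of its underside, z up. From below: locating disc 110 mm diameter, 6 mm high (sits inside the rim, so the origin starts 39 mm above the bench), plate 132 mm diameter from 6 to 11 mm, thin stem, black knob 24 mm diameter from 17 to 45 mm
- lid_knob (a point): point on the lid's axis at the height to grip the knob, 34 mm above the lid's origin (23 mm above the plate's top)
- mat: black rubber mat fixed on the bench, 180 mm (its x) by 160 mm (its y), 3 mm thick; origin at the centre of its underside
- stand: fixed wooden block 70 x 70 mm, 50 mm high, with an upright 22 mm through hole in its middle; origin at the centre of its underside
- gauge: round pen-like gauge, 0.1 to 0.2 kg, upright in the stand, shoulder on its top; origin at the centre of the steel sleeve's lower end (20 mm above the bench at first), z from tip to dial. Sleeve 18 mm diameter from 0 to 30 mm, yellow barrel with black bands 26 mm diameter from 30 to 90 mm, dial cap of the same diameter to 100 mm. A spring tip 6 mm thick sticks out 10 mm below the sleeve
- gauge_grip (a point): point on the gauge's axis where to grip the barrel, 75 mm above the gauge's origin, so 85 mm from the end of the free spring tip; 45 mm above the stand's top at the start
- gauge_tip (a point): the rounded end of the gauge's spring tip, on its axis, axes as the gauge's
- plunger (a joint): how far the spring tip is pushed into the gauge: 0 free, 0.008 m fully in; spring of 800 N/m (0.8 N per mm, 3.2 N half way, 6.4 N fully in, then rigid)
- bin: bystander: small blue bin of cream caps, 100 x 100 mm, 50 mm high; origin under its centre
- jar: bystander: amber glass jar with white cap, 56 mm diameter, 85 mm high; origin under its centre
- ref_disc: bystander: brass disc 56 mm diameter, 16 mm high; origin under its centre
- driver: bystander: green-handled screwdriver, about 200 mm long, lying crosswise on the bench between the robot and the mat; origin at its underside near the middle
There are look-alikes about, which are no part of the job. Of the things like the stand, leave any that is green or turquoise; of the rest the smaller one is meant.

How it is judged:
By the outcome, as a careful person would: the job done as asked, in the order asked, and still so for the second after the job is handed in, while the arm keeps its last pose, push and grip.
It also fails if it takes over 54 s, if anything falls off the work surface, if the arm or the gripper's body presses on something with over 40 N, if the wrist force passes 120 N, or if a joint passes its speed limit or range.

## Working session

There is one attempt and no reset: what is moved stays moved. The work goes in short steps, Python scripts to look and compute and a tool call to move; the robot and the scene stay as the last step left them, time stands still between calls to the robot, and variables do not carry over. Pictures are saved under pics/ and viewed, at most 10 in all, crops included, and the job is handed in when it is done.

Besides the shell and the picture viewer there is one more tool, called in YAML: its name, and indented under it one key for each argument. move_arm: Moves the arm, as the interface text tells. Shifts and turns lie within -1 to 1; 1 stands for 0.5 m of shift or pi rad of turn. Its arguments: {"type":"object","properties":{"increments":{"type":"array","items":{"type":"array","items":{"type":"array","items":{"type":"number","minimum":-1,"maximum":1}}}}},"required":["increments"]}

```bash
mkdir -p pics; cat > h.py <<'E'
import numpy as np, cv2
from station import bot, get_image, calibration
def px2w(c,dep,u,v,z=None):
    """pixel -> world; by depth, or on plane z"""
    K=np.array([[c['fx'],0,c['cx']],[0,c['fy'],c['cy']],[0,0,1]])
    p=cv2.undistortPoints(np.array([[[u,v]]],float),K,np.array(c['dist_coeffs']))[0,0]
    r=np.array([p[0],-p[1],-1.0]); T=np.array(c['world_from_camera'])
    d=T[:3,:3]@r; o=T[:3,3]
    if z is not None: return o+d*(z-o[2])/d[2]
    return o+d*float(dep[int(round(v)),int(round(u))])
E
python3 - <<'E'
from h import *
import pickle
print(bot.hold_point_z, bot.observe())
for n in ("scene","top"):
    c=calibration(n); im,d=get_image(n)
    pickle.dump((c,im,d),open(n+'.pkl','wb'))
    cv2.imwrite(f'pics/{n}.png',cv2.resize(im[:,:,::-1],(800,600)))
    print(n,np.array(c['world_from_camera']).round(3).tolist(),c['fx'],c['dist_coeffs'])
E
```

```text
0.0187 {'clock': 0.0, 'joint_pos': array([-1.34569034e+00,  1.04692112e-01,  9.64655430e-02,  1.56390790e+00,
       -7.41757566e-06,  1.35310602e+00]), 'joint_velocities': array([ 1.68459902e-03, -1.87866816e-03, -8.58445386e-05, -6.94841541e-04,
        7.91866554e-04,  1.04703532e-03]), 'joint_torque': array([-1.10069264e-03, -5.56925547e+01,  5.03658593e+01,  1.66472979e-02,
       -1.83562615e-04,  1.43362075e-05]), 'ee_pos': array([ 0.25701527, -0.54179167,  0.23052449]), 'tool_rot': array([[ 9.03557115e-01,  4.28467556e-01, -3.05915821e-04],
       [ 4.28467573e-01, -9.03556220e-01,  1.30272187e-03],
       [ 2.81761912e-04, -1.30815862e-03, -9.99999105e-01]]), 'ft_force': array([-0.40650784,  0.05422278, -0.37717538]), 'moment': array([ 0.00734554, -0.02190463, -0.03125048]), 'gripper_force': 0.0, 'gripper_width': 1.0042448052938069}
scene [[-0.407, -0.532, 0.742, 1.323], [0.913, -0.216, 0.346, 0.328], [-0.024, 0.819, 0.574, 0.704], [0.0, 0.0, 0.0, 1.0]] 395.3857681672963 [-0.00073479  0.          0.          0.          0.        ]
top [[-0.003, 0.995, -0.104, 0.452], [-1.0, -0.006, -0.025, -0.053], [-0.026, 0.104, 0.994, 0.943], [0.0, 0.0, 0.0, 1.0]] 363.1064726545098 [-0.11854044  0.          0.          0.          0.        ]
```

View pics/top.png

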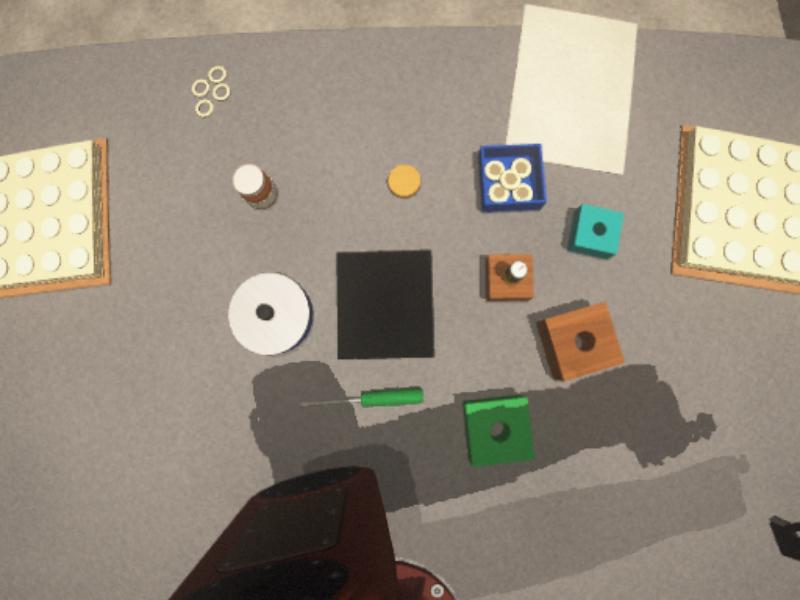

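View pics/scene.png

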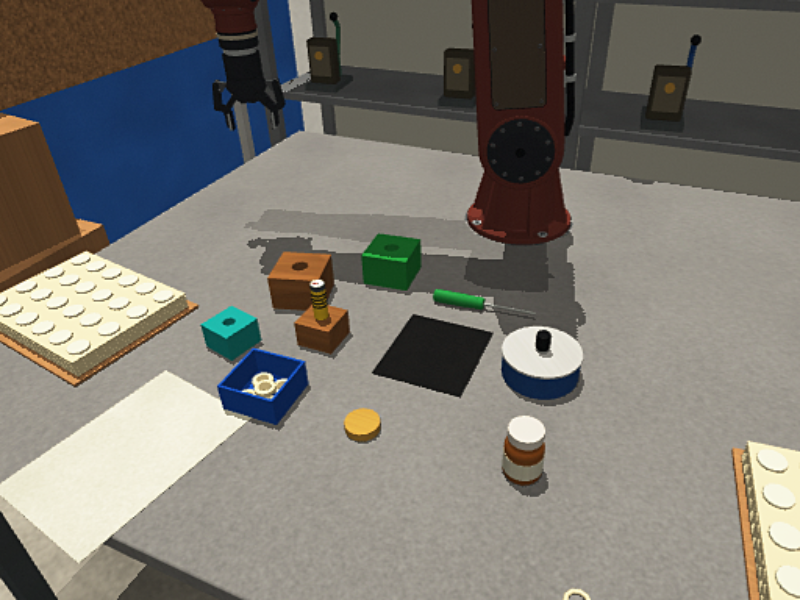

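The top view shows the lid on the pot at about (268,313) with its knob at (265,312), and the mat at (385,304). The stand-like blocks are:
- small brown at (510,277), with the gauge in it, cap at (518,269)
- large brown at (583,341)
- green at (500,431)
- turquoise at (598,230)

The small brown block fits: it isn't green or turquoise, and it is the smaller of the two browns. I'll confirm it in an enlarged crop and measure.

```bash
python3 - <<'E'
from h import *
import pickle
c,im,d=pickle.load(open('top.pkl','rb'))
cv2.imwrite('pics/crop.png',cv2.resize(im[140:260,130:410,::-1],None,fx=2.857,fy=2.857,interpolation=cv2.INTER_CUBIC))
s=.64
for n,u,v in (('knob',265,312),('lidL',240,312),('mat',385,304),('cap',518,269),('standcorner',492,296),('bigbrown',560,330)):
    print(n,px2w(c,d,u*s,v*s).round(4))
# cloud-based: 
H,W=d.shape; vv,uu=np.mgrid[:H,:W]
K=np.array([[c['fx'],0,c['cx']],[0,c['fy'],c['cy']],[0,0,1]])
p=cv2.undistortPoints(np.stack([uu,vv],-1).reshape(-1,1,2).astype(float),K,np.array(c['dist_coeffs']))[:,0]
T=np.array(c['world_from_camera']); P=(np.c_[p[:,0],-p[:,1],-np.ones(len(p))]*d.reshape(-1,1))@T[:3,:3].T+T[:3,3]; P=P.reshape(H,W,3)
def circ(m,n):
    m=m.astype(np.uint8); q=P[m>0]; cn,_=cv2.findContours(m,0,1); k=max(cn,key=cv2.contourArea)[:,0]; b=P[k[:,1],k[:,0]][:,:2].astype(np.float32)
    (x,y),r=cv2.minEnclosingCircle(b); rc=cv2.minAreaRect(b); print(n,len(q),'z',np.median(q[:,2]).round(4),'mean',q.mean(0).round(4),'circ',round(x,4),round(y,4),round(r,4),'rect',np.round(np.r_[rc[0],rc[1],rc[2]],4))
def box(x0,x1,y0,y1): return (uu>x0*s)&(uu<x1*s)&(vv>y0*s)&(vv<y1*s)
Z=P[...,2]
circ(box(220,320,265,365)&(Z>.04)&(Z<.06),'plate')
circ(box(250,285,300,328)&(Z>.07),'knob')
g=im.max(-1)
circ(box(330,440,245,365)&(g<60),'mat')
circ(box(480,540,245,305)&(Z>.044)&(Z<.056),'stand')
circ(box(490,540,245,295)&(Z>.11),'cap')
E
```

```text
knob [0.5241 0.1824 0.0842]
lidL [0.5268 0.2317 0.0536]
mat [0.5431 0.0019 0.0045]
cap [ 0.5819 -0.1996  0.1228]
standcorner [ 0.5502 -0.1699  0.052 ]
bigbrown [ 0.4947 -0.2711  0.0731]
plate 2051 z 0.0511 mean [0.5254 0.1861 0.0511] circ 0.5261 0.1872 0.0663 rect [ 0.5253  0.1865  0.1293  0.1312 30.3774]
knob 79 z 0.0848 mean [0.5251 0.1854 0.0838] circ 0.5251 0.1863 0.0113 rect [5.24800e-01 1.86100e-01 2.01000e-02 2.16000e-02 8.93331e+01]
mat 4072 z 0.0044 mean [0.5419 0.0034 0.0069] circ 0.5432 0.0049 0.116 rect [0.5432 0.0035 0.1778 0.1567 0.4939]
stand 640 z 0.0516 mean [ 0.5817 -0.1984  0.0516] circ 0.5836 -0.2009 0.0483 rect [ 5.83900e-01 -2.00100e-01  6.83000e-02  7.08000e-02  8.95495e+01]
cap 108 z 0.1222 mean [ 0.576  -0.1917  0.1598] circ 0.5823 -0.1996 0.0133 rect [ 0.5823 -0.199   0.0242  0.0242  4.7717]
```

View pics/crop.png

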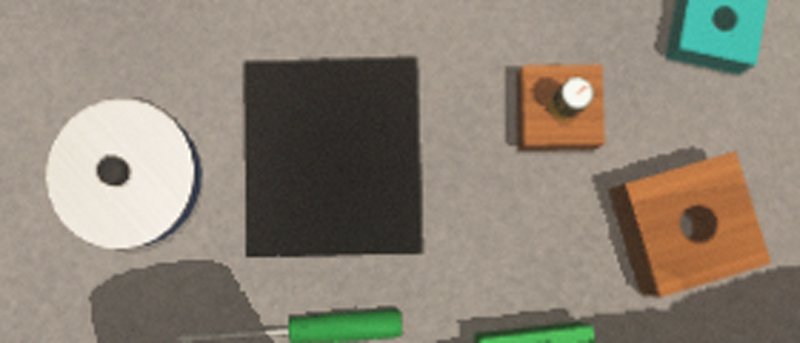

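The crop confirms it: the small brown stand is at crop (560,107) with the gauge's white cap at (577,93). Measured positions:
- lid: (0.525, 0.186), plate z 0.051
- mat centre: (0.543, 0.004), square to the axes
- gauge: (0.583, -0.200)

Sizes and heights match the given ones. I'm moving to the lid.

move_arm:
  increments:
    - [[0.268,0.728,0,0,0,0.18,1],[0.268,0.728,0,0,0,0.18,1],[0.268,0.728,0,0,0,0.18,1],[0.268,0.728,0,0,0,0.18,1],[0.268,0.728,0,0,0,0.18,1],[0.268,0.728,0,0,0,0.18,1],[0.268,0.728,0,0,0,0.18,1],[0.268,0.728,0,0,0,0.18,1]]

```text
clock: 0.9
ee_pos: [0.3914, -0.1756, 0.2313]
tool_rot: [[0.533, 0.846, 0.0], [0.846, -0.533, 0.0], [0.0, 0.0, -1.0]]
ft_force: [0.4, -0.9, -0.1]
gripper_width: 1.001
gripper_force: 0.0
```

move_arm:
  increments:
    - [[0.268,0.728,-0.06,0,0,0.179,1],[0.268,0.728,-0.06,0,0,0.179,1],[0.268,0.728,-0.06,0,0,0.179,1],[0.268,0.728,-0.06,0,0,0.179,1],[0.268,0.728,-0.06,0,0,0.179,1],[0.268,0.728,-0.06,0,0,0.179,1],[0.268,0.728,-0.06,0,0,0.179,1],[0.268,0.728,-0.06,0,0,0.179,1]]

```text
clock: 1.7
ee_pos: [0.5252, 0.1887, 0.2006]
tool_rot: [[-0.001, 1.0, -0.0], [1.0, 0.001, 0.0], [0.0, -0.0, -1.0]]
ft_force: [0.3, -0.5, 0.4]
gripper_width: 0.997
gripper_force: 0.0
```

```bash
cat >> h.py <<'E'
def cloud(c,d):
    H,W=d.shape; vv,uu=np.mgrid[:H,:W]
    K=np.array([[c['fx'],0,c['cx']],[0,c['fy'],c['cy']],[0,0,1]])
    p=cv2.undistortPoints(np.stack([uu,vv],-1).reshape(-1,1,2).astype(float),K,np.array(c['dist_coeffs']))[:,0]
    T=np.array(c['world_from_camera']); return ((np.c_[p[:,0],-p[:,1],-np.ones(len(p))]*d.reshape(-1,1))@T[:3,:3].T+T[:3,3]).reshape(H,W,3)
def circ(P,m,n):
    m=m.astype(np.uint8); q=P[m>0]; cn,_=cv2.findContours(m,0,1); k=max(cn,key=cv2.contourArea)[:,0]; b=P[k[:,1],k[:,0]][:,:2].astype(np.float32)
    (x,y),r=cv2.minEnclosingCircle(b); print(n,len(q),'zmed',np.median(q[:,2]).round(4),'mean',q.mean(0).round(4),'circ',round(x,4),round(y,4),round(r,4))
E
python3 - <<'E'
from h import *
c=calibration('wrist'); im,d=get_image('wrist')
cv2.imwrite('pics/w1.png',im[:,:,::-1]); P=cloud(c,d); Z=P[...,2]
near=(np.hypot(P[...,0]-.525,P[...,1]-.186)<.09)&(d>0)
circ(P,near&(Z>.078)&(Z<.092),'knob'); circ(P,near&(Z>.045)&(Z<.056),'plate')
print(bot.observe()['ee_pos'])
E
```

```text
knob 453 zmed 0.085 mean [0.5267 0.1896 0.0847] circ 0.5268 0.1887 0.0119
plate 10275 zmed 0.0512 mean [0.5265 0.1924 0.0512] circ 0.527 0.1883 0.0662
[0.52578029 0.19234754 0.19937127]
```

View pics/w1.png

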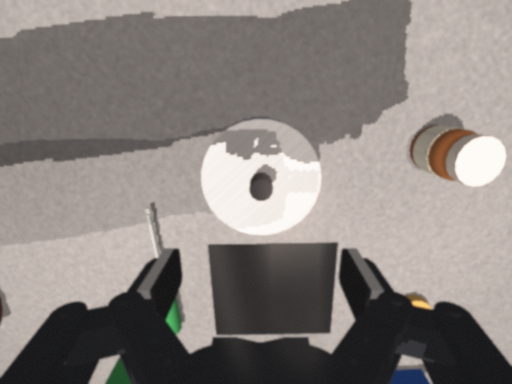

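The wrist view shows the knob at (261,186) between the open fingers' directions. The arm was still settling, so I'll descend and check again.

move_arm:
  increments:
    - [[0,0,-0.08,0,0,0,1],[0,0,-0.14,0,0,0,1],[0,0,-0.14,0,0,0,1],[0,0,-0.14,0,0,0,1],[0,0,-0.14,0,0,0,1]]

```text
clock: 2.25
ee_pos: [0.5261, 0.1857, 0.1335]
tool_rot: [[0.001, 1.0, 0.003], [1.0, -0.001, 0.0], [0.0, 0.003, -1.0]]
ft_force: [-0.3, 0.5, -0.5]
gripper_width: 1.001
gripper_force: 0.0
```

```bash
python3 - <<'E'
from h import *
print(bot.observe()['ee_pos'],bot.observe()['joint_pos'])
c=calibration('wrist'); im,d=get_image('wrist')
cv2.imwrite('pics/w2.png',im[:,:,::-1]); P=cloud(c,d); Z=P[...,2]
near=(np.hypot(P[...,0]-.525,P[...,1]-.186)<.09)&(d>0)
circ(P,near&(Z>.078)&(Z<.092),'knob'); circ(P,near&(Z>.045)&(Z<.056),'plate')
print(bot.observe()['ee_pos'])
E
```

```text
[0.52612627 0.18573475 0.13345289] [ 1.04953133e-01 -2.31905242e-02 -2.10594641e-01  1.38070852e+00
 -1.49928178e-05  1.67627012e+00]
knob 765 zmed 0.085 mean [0.5268 0.1897 0.0847] circ 0.5267 0.1883 0.0121
plate 16157 zmed 0.0512 mean [0.5263 0.1935 0.0512] circ 0.5257 0.1883 0.0663
[0.52627783 0.18574549 0.13356762]
```

move_arm:
  increments:
    - [[0,0.004,-0.06,0,0,0,1],[0,0.004,-0.11,0,0,0,1],[0,0.004,-0.14,0,0,0,1],[0,0.004,-0.155,0,0,0,1],[0,0.004,-0.155,0,0,0,1],[0,0.004,-0.155,0,0,0,1]]

```text
clock: 2.9
ee_pos: [0.5259, 0.1879, 0.0551]
tool_rot: [[0.0, 1.0, 0.002], [1.0, -0.0, 0.0], [0.0, 0.002, -1.0]]
ft_force: [-0.1, 0.3, 0.1]
gripper_width: 0.999
gripper_force: 0.0
```

move_arm:
  increments:
    - [[0,0,0,0,0,0,0],[0,0,0,0,0,0,0],[0,0,0,0,0,0,0],[0,0,0,0,0,0,0],[0,0,0,0,0,0,0],[0,0,0,0,0,0,0],[0,0,0,0,0,0,0],[0,0,0,0,0,0,0]]

```text
clock: 3.7
ee_pos: [0.5254, 0.1879, 0.0543]
tool_rot: [[0.0, 1.0, 0.001], [1.0, -0.0, 0.0], [0.0, 0.001, -1.0]]
ft_force: [-0.7, 0.4, 5.3]
gripper_width: 0.261
gripper_force: 58.8
```

move_arm:
  increments:
    - [[0,0,0.01,0,0,0,0],[0,0,0.03,0,0,0,0],[0,0,0.06,0,0,0,0],[0,0,0.1,0,0,0,0],[0,0,0.14,0,0,0,0],[0,0,0.16,0,0,0,0],[0,0,0.16,0,0,0,0],[0,0,0.16,0,0,0,0]]

```text
clock: 4.5
ee_pos: [0.525, 0.1878, 0.1335]
tool_rot: [[0.0, 1.0, -0.0], [1.0, -0.0, -0.0], [-0.0, -0.0, -1.0]]
ft_force: [-0.8, 0.1, -2.1]
gripper_width: 0.266
gripper_force: 58.9
```

move_arm:
  increments:
    - [[0.003,-0.03,0,0,0,0,0],[0.009,-0.09,0,0,0,0,0],[0.017,-0.17,0,0,0,0,0],[0.025,-0.25,0,0,0,0,0],[0.031,-0.315,0,0,0,0,0],[0.035,-0.355,0,0,0,0,0],[0.036,-0.368,0,0,0,0,0],[0.036,-0.368,0,0,0,0,0]]

```text
clock: 5.3
ee_pos: [0.5426, 0.0029, 0.133]
tool_rot: [[0.002, 1.0, -0.001], [1.0, -0.002, 0.0], [0.0, -0.001, -1.0]]
ft_force: [-0.1, 0.5, -2.2]
gripper_width: 0.258
gripper_force: 58.9
```

```bash
python3 - <<'E'
from h import *
import pickle
print(bot.observe()['ee_pos'],bot.observe()['ft_force'],bot.observe()['joint_pos'])
c=calibration('wrist'); im,d=get_image('wrist'); pickle.dump((c,im,d),open('w3.pkl','wb'))
t=calibration('top'); it,dt=get_image('top'); pickle.dump((t,it,dt),open('t3.pkl','wb'))
P=px2w(t,dt,268*.64,313*.64,.035)
cr=it[150:255,130:290,::-1]
cv2.imwrite('pics/t3.png',np.hstack([cv2.resize(cr,(457,300),interpolation=cv2.INTER_CUBIC),cv2.resize(im[:,:,::-1],(343,300))]))
E
```

```text
[0.54256775 0.00286099 0.13299802] [-0.11177343  0.49842094 -2.22764969] [-2.35894633e-01 -6.50241825e-02 -2.52122238e-01  1.38496620e+00
 -4.33260137e-05  1.33683453e+00]
```

View pics/t3.png

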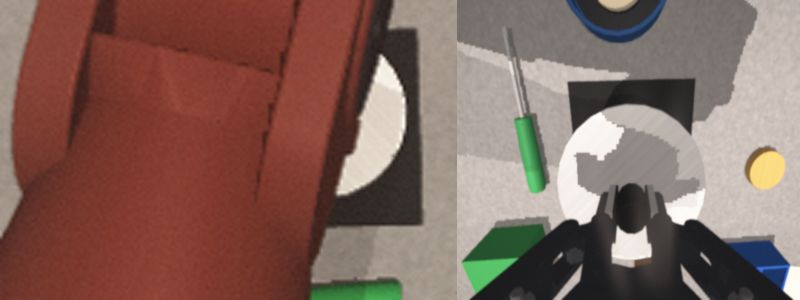

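The left panel has the arm hiding the pot. In the right panel (wrist) the knob is held at about (632,208), with the lid level over the mat and clear of the driver and disc. Now I'll lower it.

move_arm:
  increments:
    - [[0,0,-0.03,0,0,0,0],[0,0,-0.08,0,0,0,0],[0,0,-0.14,0,0,0,0],[0,0,-0.19,0,0,0,0],[0,0,-0.215,0,0,0,0],[0,0,-0.222,0,0,0,0],[0,0,-0.224,0,0,0,0],[0,0,-0.225,0,0,0,0]]

```text
clock: 6.2
ee_pos: [0.544, 0.0038, 0.0225]
tool_rot: [[-0.0, 1.0, 0.002], [1.0, 0.0, -0.0], [-0.0, 0.002, -1.0]]
ft_force: [0.3, 0.1, -1.7]
gripper_width: 0.255
gripper_force: 58.9
```

move_arm:
  increments:
    - [[0,0,-0.002,0,0,0,0],[0,0,-0.004,0,0,0,0],[0,0,-0.004,0,0,0,0],[0,0,-0.004,0,0,0,0]]

```text
clock: 6.6
ee_pos: [0.5432, 0.0038, 0.0195]
tool_rot: [[0.0, 1.0, 0.0], [1.0, -0.0, -0.0], [-0.0, 0.0, -1.0]]
ft_force: [-0.4, 0.8, -1.8]
gripper_width: 0.263
gripper_force: 58.9
```

Not yet touching (-1.8 N is the lid's weight). I'll step down further.

move_arm:
  increments:
    - [[0,0,-0.002,0,0,0,0],[0,0,-0.003,0,0,0,0],[0,0,-0.003,0,0,0,0],[0,0,-0.003,0,0,0,0]]

```text
clock: 7.0
ee_pos: [0.5432, 0.0038, 0.0183]
tool_rot: [[0.0, 1.0, 0.0], [1.0, -0.0, -0.0], [-0.0, 0.0, -1.0]]
ft_force: [-2.8, 0.1, 5.5]
gripper_width: 0.263
gripper_force: 59.5
```

Contact (+5.5 N). Now I'll release.

move_arm:
  increments:
    - [[0,0,0.001,0,0,0,0.5],[0,0,0.001,0,0,0,1],[0,0,0.001,0,0,0,1],[0,0,0.001,0,0,0,1],[0,0,0.001,0,0,0,1],[0,0,0.001,0,0,0,1],[0,0,0.001,0,0,0,1]]

```text
clock: 7.7
ee_pos: [0.5431, 0.0038, 0.0183]
tool_rot: [[0.0, 1.0, 0.0], [1.0, -0.0, -0.0], [-0.0, 0.0, -1.0]]
ft_force: [-0.1, 0.7, 0.5]
gripper_width: 0.999
gripper_force: 0.0
```

move_arm:
  increments:
    - [[0,0,0.04,0,0,0,1],[0,0,0.12,0,0,0,1],[0,0,0.22,0,0,0,1],[0,0,0.3,0,0,0,1],[0.01,-0.05,0.36,0,0,0,1],[0.03,-0.14,0.38,0,0,0,1],[0.05,-0.24,0.38,0,0,0,1],[0.065,-0.32,0.38,0,0,0,1]]

```text
clock: 8.5
ee_pos: [0.5761, -0.1585, 0.209]
tool_rot: [[0.0, 1.0, 0.001], [1.0, -0.0, -0.001], [-0.001, 0.001, -1.0]]
ft_force: [1.5, 0.3, -0.4]
gripper_width: 1.0
gripper_force: 0.0
```

move_arm:
  increments:
    - [[0.01,-0.06,0,0,0,0,1],[0.015,-0.08,0,0,0,0,1],[0.015,-0.088,0,0,0,0,1],[0.015,-0.088,0,0,0,0,1],[0.015,-0.088,0,0,0,0,1]]

```text
clock: 9.0
ee_pos: [0.5831, -0.1988, 0.2085]
tool_rot: [[-0.001, 1.0, 0.0], [1.0, 0.001, 0.0], [0.0, 0.0, -1.0]]
ft_force: [-0.5, -0.4, -0.3]
gripper_width: 1.0
gripper_force: 0.0
```

```bash
python3 - <<'E'
from h import *
import pickle
print(bot.observe()['ee_pos'],bot.observe()['joint_pos'])
c=calibration('wrist'); im,d=get_image('wrist'); P=cloud(c,d); Z=P[...,2]
near=(np.hypot(P[...,0]-.583,P[...,1]+.2)<.03)&(d>0)
circ(P,near&(Z>.11)&(Z<.13),'cap')
t=calibration('top'); it,dt=get_image('top'); pickle.dump((t,it,dt),open('t4.pkl','wb'))
cv2.imwrite('pics/t4.png',np.hstack([cv2.resize(it[140:260,130:290,::-1],(480,360),interpolation=cv2.INTER_CUBIC),cv2.resize(im[:,:,::-1],(320,360))]))
PT=cloud(t,dt); ZT=PT[...,2]
n2=np.hypot(PT[...,0]-.543,PT[...,1]-.0035)<.09
circ(PT,n2&(ZT>.01)&(ZT<.025),'lid'); circ(PT,n2&(ZT>.04),'knob')
E
```

```text
[ 0.5830966  -0.19881243  0.20850053] [-5.40691861e-01  1.49766531e-01  1.05100114e-01  1.52617932e+00
  2.78625761e-04  1.02900541e+00]
cap 697 zmed 0.1216 mean [ 0.583  -0.1974  0.1209] circ 0.583 -0.1991 0.0129
lid 1956 zmed 0.0155 mean [0.5432 0.0024 0.0155] circ 0.5439 0.0025 0.066
knob 70 zmed 0.0493 mean [0.5434 0.0024 0.0493] circ 0.5438 0.0023 0.0117
```

View pics/t4.png

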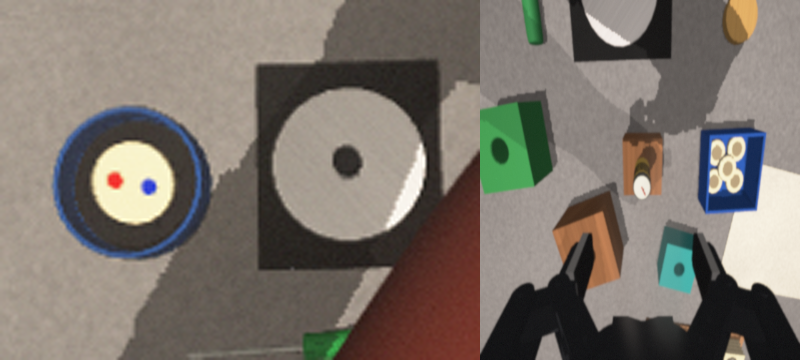

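The left panel shows the lid on the mat, knob up at (346,161). It also shows the open pot with the red dot at (115,180) and the blue dot at (149,187). In the wrist panel the gauge cap is at (641,187) in the small brown stand. I'll descend on the gauge and measure the moulding from the stored picture.

move_arm:
  increments:
    - [[0,0,-0.03,0,0,0,1],[0,0,-0.1,0,0,0,1],[0,0,-0.18,0,0,0,1],[0,0,-0.235,0,0,0,1],[0,0,-0.26,0,0,0,1],[0,0,-0.264,0,0,0,1],[0,0,-0.264,0,0,0,1],[0,0,-0.264,0,0,0,1]]

```text
clock: 9.9
ee_pos: [0.5841, -0.2007, 0.0783]
tool_rot: [[0.0, 1.0, 0.003], [1.0, -0.0, -0.001], [-0.001, 0.003, -1.0]]
ft_force: [-0.6, -0.4, 0.2]
gripper_width: 0.996
gripper_force: 0.0
```

```bash
cat > dot.py <<'E'
from h import *
def dots(c,im,d,pot=(.526,.187)):
    P=cloud(c,d); near=(np.hypot(P[...,0]-pot[0],P[...,1]-pot[1])<.055)&(d>0)
    I=im.astype(int); R,G,B=I[...,0],I[...,1],I[...,2]
    red=near&(R>1.6*G)&(R>1.6*B)&(R>90); blue=near&(B>1.3*R)&(B>1.2*G)&(B>110)&(np.hypot(P[...,0]-pot[0],P[...,1]-pot[1])<.03)
    face=(near&(np.hypot(P[...,0]-pot[0],P[...,1]-pot[1])<.03)&(P[...,2]>.012)&(P[...,2]<.042))
    q=P[face]; m=np.median(q,0); n=np.linalg.svd(q-q.mean(0),full_matrices=False)[2][2]; n*=np.sign(n[2])
    print('n',n.round(3),'tilt',np.degrees(np.arccos(n[2])).round(1),'face',len(q),'mean',q.mean(0).round(4),'res',np.std((q-q.mean(0))@n).round(4))
    cr,cb=[P[k].mean(0) for k in (red,blue)]
    print('red',red.sum(),cr.round(4),'blue',blue.sum(),cb.round(4),'dist',np.linalg.norm(cr-cb).round(4))
    y=cr-cb; print('yaw dots',np.degrees(np.arctan2(-y[0],y[1])).round(1),'yaw slope',np.degrees(np.arctan2(-n[1],-n[0])).round(1),'mid',((cr+cb)/2).round(4))
    rim=(P[...,2]>.040)&(P[...,2]<.05)&(np.hypot(P[...,0]-pot[0],P[...,1]-pot[1])<.075); circ(P,rim,'rim')
E
python3 - <<'E'
from dot import *
import pickle
dots(*pickle.load(open('t4.pkl','rb')))
E
```

```text
n [-0.258  0.055  0.965] tilt 15.3 face 427 mean [0.5261 0.1868 0.0272] res 0.0016
red 22 [0.5287 0.2026 0.0273] blue 20 [0.5229 0.173  0.0275] dist 0.0302
yaw dots -11.2 yaw slope -12.0 mid [0.5258 0.1878 0.0274]
rim 343 zmed 0.0454 mean [0.526  0.1879 0.0453] circ 0.5265 0.1873 0.0644
```

move_arm:
  increments:
    - [[0,0,-0.002,0,0,0,0],[0,0,-0.002,0,0,0,0],[0,0,-0.002,0,0,0,0],[0,0,-0.002,0,0,0,0],[0,0,-0.002,0,0,0,0],[0,0,-0.002,0,0,0,0],[0,0,-0.002,0,0,0,0],[0,0,-0.002,0,0,0,0]]

```text
clock: 10.7
ee_pos: [0.5833, -0.2003, 0.0756]
tool_rot: [[0.0, 1.0, 0.001], [1.0, -0.0, -0.0], [-0.0, 0.001, -1.0]]
ft_force: [0.1, -0.4, 4.0]
gripper_width: 0.291
gripper_force: 58.7
```

move_arm:
  increments:
    - [[0,0,0.01,0,0,0,0],[0,0,0.04,0,0,0,0],[0,0,0.09,0,0,0,0],[0,0,0.15,0,0,0,0],[0,0,0.2,0,0,0,0],[0,0,0.23,0,0,0,0],[0,0,0.24,0,0,0,0],[0,0,0.24,0,0,0,0]]

```text
clock: 11.5
ee_pos: [0.5832, -0.2002, 0.1956]
tool_rot: [[0.0, 1.0, 0.0], [1.0, -0.0, -0.0], [-0.0, 0.0, -1.0]]
ft_force: [1.1, -0.3, -2.7]
gripper_width: 0.288
gripper_force: 59.0
```

```bash
python3 - <<'E'
from h import *
import pickle
print(bot.observe()['ee_pos'],bot.observe()['ft_force'])
c=calibration('wrist'); im,d=get_image('wrist'); pickle.dump((c,im,d),open('w5.pkl','wb'))
cs=calibration('scene'); s,ds=get_image('scene')
print(px2w(cs,ds,200,150).round(3))
# project expected tip/cap in scene
T=np.linalg.inv(np.array(cs['world_from_camera'])); e=bot.observe()['ee_pos']
def pr(c,p):
    T=np.linalg.inv(np.array(c['world_from_camera'])); q=T[:3,:3]@p+T[:3,3]; K=np.array([[c['fx'],0,c['cx']],[0,c['fy'],c['cy']],[0,0,1]])
    return cv2.projectPoints(np.array([[q[0],-q[1],-q[2]]]),np.zeros(3),np.zeros(3),K,np.array(c['dist_coeffs']))[0][0,0]
tip=pr(cs,e-[0,0,.0656]); tw=pr(c,e-[0,0,.0656]); print('exp tip scene',tip,'wrist',tw)
u,v=tip.astype(int)
a=cv2.resize(s[v-70:v+30,u-50:u+50,::-1],(400,400),interpolation=cv2.INTER_CUBIC)
cv2.imwrite('pics/g5.png',np.hstack([a,cv2.resize(im[:,:,::-1],(400,400))]))
E
```

```text
[ 0.58323084 -0.2002208   0.19556484] [ 1.11308541 -0.31624327 -2.65672375]
[ 0.589 -0.188  0.219]
exp tip scene [201.4900127  177.95849456] wrist [258.34771615 206.66904296]
```

View pics/g5.png

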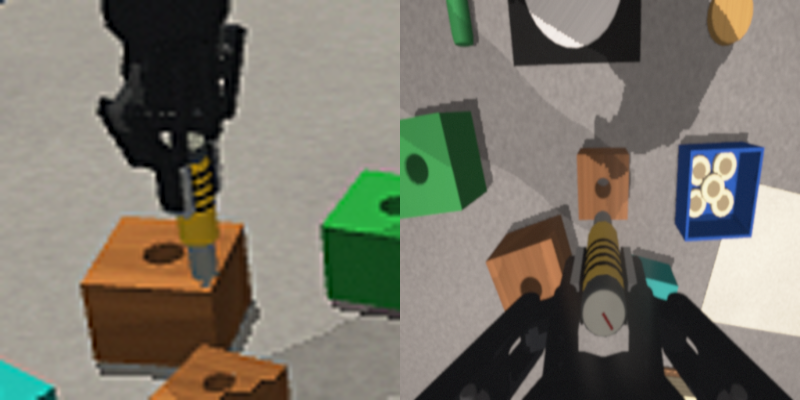

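The left crop shows the gauge held upright with its tip at about (208,283); I predicted (204,283). The wrist panel has the tip at (602,215), as predicted. So it is held straight, and I can carry it to the pot while tilting.

move_arm:
  increments:
    - [[-0.003,0.02,0,0,0,0,0],[-0.01,0.06,0,-0.002,-0.01,0,0],[-0.022,0.12,0,-0.004,-0.02,0,0],[-0.036,0.19,0,-0.0064,-0.03,0,0],[-0.052,0.26,0,-0.0083,-0.04,0,0],[-0.066,0.33,0,-0.0103,-0.05,0,0],[-0.08,0.4,0,-0.0124,-0.06,0,0],[-0.094,0.47,0,-0.0144,-0.07,0,0]]

```text
clock: 12.4
ee_pos: [0.5348, 0.0368, 0.1942]
tool_rot: [[0.005, 0.976, 0.218], [0.999, 0.005, -0.044], [-0.044, 0.218, -0.975]]
ft_force: [0.6, -0.7, -1.4]
gripper_width: 0.287
gripper_force: 59.3
```

move_arm:
  increments:
    - [[-0.014,0.07,0,-0.001,-0.005,0,0],[-0.028,0.14,-0.01,-0.0022,-0.0117,0,0],[-0.042,0.21,-0.02,-0.0022,-0.0117,0,0],[-0.054,0.27,-0.03,-0.0022,-0.0117,0,0],[-0.063,0.315,-0.04,-0.0022,-0.0117,0,0],[-0.068,0.34,-0.05,-0.0022,-0.0117,0,0],[-0.068,0.344,-0.05,-0.0022,-0.0117,0,0],[-0.068,0.344,-0.05,-0.0022,-0.0117,0,0]]

```text
clock: 13.2
ee_pos: [0.5018, 0.2066, 0.1698]
tool_rot: [[0.006, 0.967, 0.253], [0.999, 0.007, -0.052], [-0.052, 0.253, -0.966]]
ft_force: [1.2, -0.1, -2.3]
gripper_width: 0.289
gripper_force: 59.3
```

```bash
cat > w6.py <<'E'
from dot import *
import sys,pickle
def pr(c,p):
    T=np.linalg.inv(np.array(c['world_from_camera'])); q=T[:3,:3]@p+T[:3,3]; K=np.array([[c['fx'],0,c['cx']],[0,c['fy'],c['cy']],[0,0,1]])
    return cv2.projectPoints(np.array([[q[0],-q[1],-q[2]]]),np.zeros(3),np.zeros(3),K,np.array(c['dist_coeffs']))[0][0,0]
n=np.array([-.2536,.0516,.9659]); dot=np.array([.529,.2017,.026])
def rep():
    o=bot.observe(); e,R=o['ee_pos'],o['tool_rot']; z=R[:,2]; tip=e+z*.0656; h=(tip-dot)@n; lat=(tip-dot)-h*n
    print('ee',e.round(4),'z',z.round(4),'ang err deg',np.degrees(np.arccos(-z@n)).round(2),'height',h.round(4),'lat',lat.round(4),'ft',o['ft_force'].round(2),'q6',o['joint_pos'].round(2)); return tip
E
python3 - <<'E'
from w6 import *
tip=rep()
c=calibration('wrist'); im,d=get_image('wrist')
try: dots(c,im,d)
except Exception as x: print(x)
print('exp tip',pr(c,tip).round(1),'exp dot',pr(c,dot).round(1))
cs=calibration('scene'); s,ds=get_image('scene'); us=pr(cs,tip); print('scene tip',us,'dot',pr(cs,dot))
u,v=us.astype(int); ut,vt=pr(c,tip).astype(int); print('crop origins',u-40,v-55,ut-60,vt-70)
cv2.imwrite('pics/g6.png',np.hstack([cv2.resize(s[v-55:v+25,u-40:u+40,::-1],(400,400),interpolation=cv2.INTER_CUBIC),cv2.resize(im[vt-70:vt+50,ut-60:ut+60,::-1],(400,400),interpolation=cv2.INTER_CUBIC)]))
E
```

```text
ee [0.5018 0.2066 0.1698] z [ 0.253  -0.0519 -0.9661] ang err deg 0.45 height 0.0805 lat [ 0.0098 -0.0027  0.0027] ft [ 1.2  -0.07 -2.3 ] q6 [ 0.21 -0.37 -0.48  1.23 -0.1   1.77]
n [-0.255  0.047  0.966] tilt 15.0 face 2091 mean [0.5247 0.1901 0.0266] res 0.0007
red 130 [0.5192 0.2044 0.0798] blue 103 [0.5235 0.1757 0.0335] dist 0.0546
yaw dots 8.5 yaw slope -10.4 mid [0.5214 0.1901 0.0567]
rim 1761 zmed 0.0458 mean [0.5248 0.2036 0.0454] circ 0.5271 0.1887 0.0642
exp tip [258.7 208. ] exp dot [249.7 178.4]
scene tip [355.20441961 205.30514554] dot [350.26966752 232.31998973]
crop origins 315 150 198 137
```

View pics/g6.png

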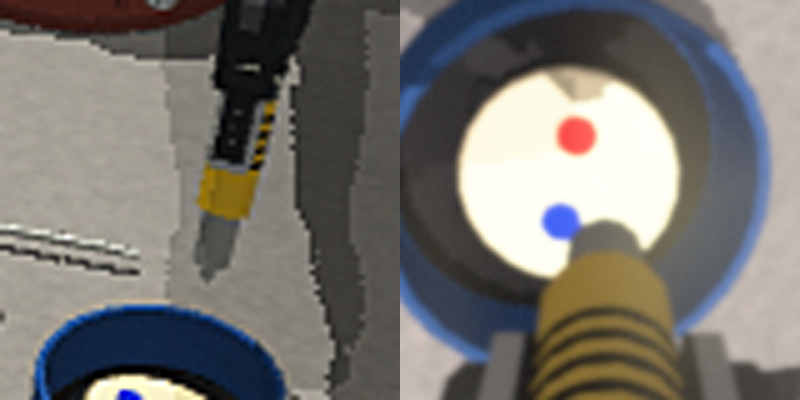

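The wrist crop shows the red dot at (576,135), which is pixel (250.8,177.5); predicted (249.7,178.4). The scene crop has the tip at (207,280), which is (356.4,206); predicted (355.2,205.3). These agree, so I'll approach to a 15 mm standoff and check closer.

move_arm:
  increments:
    - [[0.003,0,-0.02,0,0,0,0],[0.008,0,-0.06,0,0,0,0],[0.012,-0.001,-0.1,0,0,0,0],[0.014,-0.001,-0.125,0,0,0,0],[0.014,-0.001,-0.132,0,0,0,0],[0.014,-0.001,-0.132,0,0,0,0],[0.014,-0.001,-0.132,0,0,0,0]]

```text
clock: 14.0
ee_pos: [0.5097, 0.2063, 0.1053]
tool_rot: [[0.007, 0.967, 0.255], [0.999, 0.006, -0.051], [-0.051, 0.255, -0.966]]
ft_force: [0.9, -0.3, -1.8]
gripper_width: 0.289
gripper_force: 59.3
```

```bash
python3 - <<'E'
from w6 import *
tip=rep()
c=calibration('wrist'); im,d=get_image('wrist')
I=im.astype(int); red=(I[...,0]>1.6*I[...,1])&(I[...,0]>1.6*I[...,2])&(I[...,0]>110)
ut,vt=pr(c,tip).astype(int); red[:vt-60]=0; red[vt+40:]=0; red[:,:ut-50]=0; red[:,ut+50:]=0
v,u=np.nonzero(red); print('red px',u.mean(),v.mean(),len(u),'bbox',u.min(),u.max(),v.min(),v.max(),'->',px2w(c,d,(u.min()+u.max())/2,(v.min()+v.max())/2,.026).round(4))
print('exp tip',pr(c,tip).round(1),'exp dot',pr(c,dot).round(1),'sleeve end',pr(c,tip+.01*n).round(1))
# image earlier estimate
cs=calibration('scene'); s,ds=get_image('scene'); us=pr(cs,tip); print('scene tip',us,'dot',pr(cs,dot))
a,b=us.astype(int); print('crop',a-30,b-40,ut-50,vt-60)
cv2.imwrite('pics/g7.png',np.hstack([cv2.resize(s[b-40:b+20,a-30:a+30,::-1],(400,400),interpolation=cv2.INTER_CUBIC),cv2.resize(im[vt-60:vt+40,ut-50:ut+50,::-1],(400,400),interpolation=cv2.INTER_CUBIC)]))
E
```

```text
ee [0.5097 0.2063 0.1053] z [ 0.2551 -0.0514 -0.9656] ang err deg 0.46 height 0.0162 lat [0.0015 0.0004 0.0004] ft [ 0.85 -0.27 -1.75] q6 [ 0.2  -0.34 -0.57  1.1  -0.1   1.76]
red px 257.9911504424779 198.58407079646017 113 bbox 251 265 194 204 -> [0.5298 0.2041 0.026 ]
exp tip [258.8 208. ] exp dot [257.1 201.6] sleeve end [258.8 212.7]
scene tip [351.63824899 227.09034332] dot [350.26966752 232.31998973]
crop 321 187 208 147
```

View pics/g7.png

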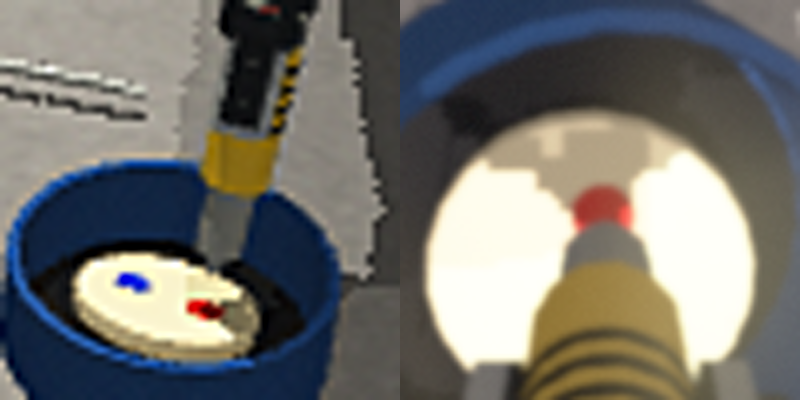

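The wrist crop has the dot at about (605,212) just ahead of the sleeve end at (608,225). The scene crop has the red dot at (205,308) and the tip just above it. Fused estimate of the dot: (0.5295, 0.202). I'll take a force baseline and close to about 4 mm.

move_arm:
  increments:
    - [[0.001,0,-0.006,0,0,0,0],[0.002,0,-0.012,0,0,0,0],[0.003,-0.001,-0.018,0,0,0,0],[0.003,-0.001,-0.024,0,0,0,0],[0.003,-0.001,-0.024,0,0,0,0],[0.003,-0.001,-0.024,0,0,0,0],[0.003,-0.001,-0.024,0,0,0,0],[0.003,-0.001,-0.024,0,0,0,0]]

```text
clock: 14.9
ee_pos: [0.5107, 0.2059, 0.0925]
tool_rot: [[0.007, 0.967, 0.254], [0.999, 0.006, -0.052], [-0.051, 0.254, -0.966]]
ft_force: [-0.6, -0.2, -2.4]
gripper_width: 0.289
gripper_force: 59.3
```

```bash
cat >> w6.py <<'E'
def avg(k=8):
    F=[];E=[];W=[]
    for _ in range(k):
        get_image('top'); o=bot.observe(); F.append(o['ft_force']); E.append(o['ee_pos']); W.append(o['joint_pos'])
    F=np.array(F); f=F.mean(0); print('F',f.round(2),'sd',F.std(0).round(2),'F.n',(f@n).round(2),'z-noise',np.std(np.array(E),0).round(5))
E
python3 -c "
from w6 import *
avg();rep()"
```

```text
F [ 0.24  0.14 -1.85] sd [0.33 0.46 0.26] F.n -1.84 z-noise [4.e-05 1.e-05 5.e-05]
ee [0.5106 0.2058 0.0923] z [ 0.2539 -0.0516 -0.9659] ang err deg 0.45 height 0.0034 lat [-0.0009  0.0006 -0.0003] ft [ 0.02  0.54 -2.04] q6 [ 0.2  -0.33 -0.58  1.07 -0.1   1.76]
```

move_arm:
  increments:
    - [[0.001,0,0,0,0,0,0],[0.0015,0,-0.002,0,0,0,0],[0.002,0,-0.004,0,0,0,0],[0.0025,0,-0.0055,0,0,0,0],[0.0025,0,-0.0055,0,0,0,0],[0.0025,0,-0.0055,0,0,0,0]]

```text
clock: 15.9
ee_pos: [0.5118, 0.2058, 0.0895]
tool_rot: [[0.007, 0.967, 0.254], [0.999, 0.006, -0.052], [-0.052, 0.254, -0.966]]
ft_force: [-0.7, 0.9, -1.3]
gripper_width: 0.289
gripper_force: 59.3
```

```bash
python3 -c "
from w6 import *
avg();rep()"
```

```text
F [ 0.08  0.32 -1.86] sd [0.44 0.56 0.27] F.n -1.8 z-noise [2.e-05 1.e-05 3.e-05]
ee [0.5118 0.2059 0.0896] z [ 0.2538 -0.0516 -0.9659] ang err deg 0.45 height 0.0004 lat [-0.0004  0.0007 -0.0001] ft [-0.45  0.23 -1.55] q6 [ 0.2  -0.32 -0.58  1.07 -0.1   1.76]
```

No contact yet. Another 2 mm.

move_arm:
  increments:
    - [[0.0003,0,-0.001,0,0,0,0],[0.0005,0,-0.002,0,0,0,0],[0.001,0,-0.004,0,0,0,0],[0.001,0,-0.004,0,0,0,0],[0.001,0,-0.004,0,0,0,0]]

```text
clock: 16.8
ee_pos: [0.5124, 0.2058, 0.0877]
tool_rot: [[0.007, 0.967, 0.254], [0.999, 0.006, -0.052], [-0.052, 0.254, -0.966]]
ft_force: [0.2, 0.7, -0.1]
gripper_width: 0.29
gripper_force: 59.3
```

```bash
python3 -c "
from w6 import *
avg();rep()"
```

```text
F [-0.11  0.02 -0.19] sd [0.46 0.37 0.35] F.n -0.16 z-noise [1.e-05 1.e-05 2.e-05]
ee [0.5124 0.2058 0.0876] z [ 0.254  -0.0516 -0.9658] ang err deg 0.45 height -0.0016 lat [-0.0004  0.0008 -0.0001] ft [-0.67 -0.25  0.28] q6 [ 0.2  -0.32 -0.58  1.06 -0.1   1.76]
```

Contact: +1.66 N, about 2.1 mm in. Another 1.7 mm brings it to half way.

move_arm:
  increments:
    - [[0.0003,0,-0.001,0,0,0,0],[0.0006,0,-0.002,0,0,0,0],[0.0009,0,-0.0034,0,0,0,0],[0.0009,0,-0.0034,0,0,0,0],[0.0009,0,-0.0034,0,0,0,0],[0.0009,0,-0.0034,0,0,0,0]]

```text
clock: 17.8
ee_pos: [0.5129, 0.2059, 0.086]
tool_rot: [[0.007, 0.967, 0.254], [0.999, 0.006, -0.052], [-0.052, 0.254, -0.966]]
ft_force: [-1.1, -0.4, 1.8]
gripper_width: 0.287
gripper_force: 59.4
```

```bash
python3 - <<'E'
from w6 import *
avg(12); tip=rep()+.0036*n
c=calibration('wrist'); im,d=get_image('wrist'); cs=calibration('scene'); s,ds=get_image('scene')
ut,vt=pr(c,tip).astype(int); a,b=pr(cs,dot).astype(int); print('crop',a-25,b-35,ut-40,vt-50,'dot',pr(cs,dot),pr(c,dot),'tip',pr(cs,tip),pr(c,tip))
I=im.astype(int); red=(I[...,0]>1.6*I[...,1])&(I[...,0]>1.6*I[...,2])&(I[...,0]>110); red[:vt-40]=0; red[vt+30:]=0; red[:,:ut-30]=0; red[:,ut+30:]=0
v,u=np.nonzero(red); print(len(u), (u.min(),u.max(),v.min(),v.max()) if len(u) else '')
cv2.imwrite('pics/g8.png',np.hstack([cv2.resize(s[b-35:b+15,a-25:a+25,::-1],(400,400),interpolation=cv2.INTER_CUBIC),cv2.resize(im[vt-50:vt+30,ut-40:ut+40,::-1],(400,400),interpolation=cv2.INTER_CUBIC)]))
E
```

```text
F [-0.64 -0.68  0.72] sd [0.57 0.54 0.4 ] F.n 0.82 z-noise [1.e-05 1.e-05 2.e-05]
ee [0.5128 0.2058 0.0859] z [ 0.2539 -0.0516 -0.9658] ang err deg 0.45 height -0.0034 lat [-0.0004  0.0009 -0.0001] ft [-0.08 -0.42  0.91] q6 [ 0.2  -0.32 -0.59  1.06 -0.1   1.76]
crop 325 197 218 159 dot [350.26966752 232.31998973] [259.29471595 210.63212556] tip [350.666247   232.29933611] [258.81900731 209.64678338]
0
```

View pics/g8.png

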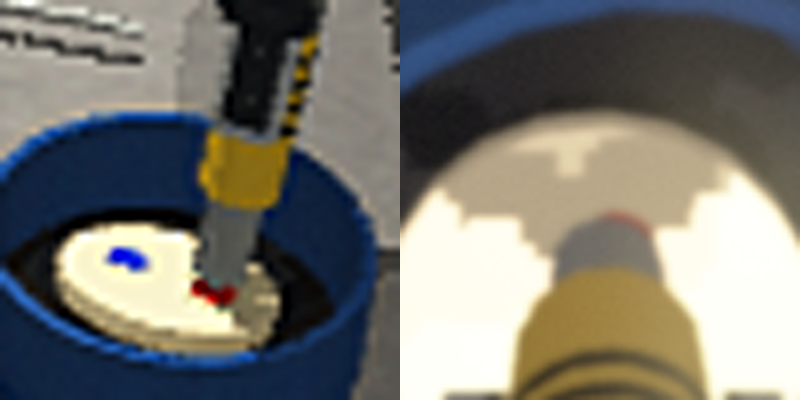

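The scene crop shows the tip at about (217,285) with red visible on both sides of it, from 193 to 238. The wrist crop shows a red sliver at (630,222), just right of the sleeve's centre at 608. Force is +2.66 N. I'll quantify the sideways offset from the sliver.

```bash
python3 - <<'E'
from w6 import *
c=calibration('wrist'); im,d=get_image('wrist'); I=im.astype(int)
print('R-G, rows v196..212, cols 244..276')
for v in range(198,212): print(v,' '.join('%3d'%x for x in (I[v,244:277,0]-I[v,244:277,1])))
print('R'); 
for v in (206,209,212): print(v,' '.join('%3d'%x for x in I[v,244:277,0]))
for D in (np.zeros(3),np.array([.001,.001,.0003]),np.array([.003,.001,.0008])):
  th=np.linspace(0,2*np.pi,24,False); x=np.array([.947,-.193,.2588]); y=np.array([.199,.98,0])
  q=np.array([pr(c,dot+D+.007*(np.cos(t)*x+np.sin(t)*y)) for t in th]); k=q[:,1].argmin(); print('dot outline top',q[k].round(1),'u range',q[:,0].min().round(1),q[:,0].max().round(1))
e=bot.observe()['ee_pos']+bot.observe()['tool_rot'][:,2]*.0556
R=bot.observe()['tool_rot']; q=np.array([pr(c,e+.009*(np.cos(t)*R[:,0]+np.sin(t)*R[:,1])) for t in th]); k=q[:,1].argmin(); print('sleeve end outline top',q[k].round(1),q[:,0].min().round(1),q[:,0].max().round(1))
E
```

```text
R-G, rows v196..212, cols 244..276
198  17  17  16  16  18  17  16  17  17  17  18  17  18  18  17  17  16  17  18  17  16  18  18  18  16  17  16  17  18  18  16  18  19
199  17  17  17  17  17  17  17  17  17  18  17  18  18  18  18  19  19  18  18  18  17  17  17  18  17  18  16  17  18  18  16  17  20
200  17  17  16  17  18  18  17  16  17  17  16  17  18  18  19  22  25  25  22  21  19  17  18  17  16  18  17  18  18  18  17  19  14
201  17  17  18  17  17  17  17  17  18  17  18  16  17  20  23  30  36  37  36  32  27  23  19  18  17  18  17  18  16  17  17  19  12
202  17  17  18  18  18  18  17  17  16  16  15  15  15  18  23  30  35  41  45  44  40  33  27  20  19  17  17  17  18  17  17  19  10
203  18  17  17  17  17  17  17  16  16  13  12  11  10  13  14  16  19  25  28  33  38  40  38  29  23  19  18  18  19  17  18  17   9
204  17  16  17  17  17  18  15  15  12   9   8   7   6   6   7   6   7   9  11  14  21  34  41  37  28  22  14  14  14  13  13  12   7
205  18  18  17  17  17  16  14  13   9   6   5   4   5   4   5   5   6   6   5   6  10  18  29  35  29  17   8  
[... 747 characters left out ...]
  5   6   5   7   9   8   8   9   8   7   6   7   6   7   8  12  15   6   2   2   2   2   2
R
206 188 184 183 182 180 172 154 133 118 114 114 113 113 114 116 117 116 118 122 123 126 129 132 149 193 243 254 254 255 255 255 255 255
209 250 224 197 182 159 131 113 110 110 112 113 115 115 114 115 117 119 121 121 123 126 127 128 131 152 207 248 254 255 255 255 255 255
212 255 255 254 249 208 140 112 111 118 122 125 128 129 128 132 135 139 140 139 140 136 133 132 132 134 156 213 249 254 255 255 255 255
dot outline top [258.7 202.4] u range 250.5 268.1
dot outline top [260.1 201.3] u range 251.8 269.4
dot outline top [262.7 201.3] u range 254.4 272.0
sleeve end outline top [258.7 201.8] 247.1 270.4
```

Compared in the same image, the dot is about 1.5 mm further in +x and +y than the tip. That is still inside the dot, but it's cheap to fix: back off 8 mm, shift 1.3 mm each way, and press again gently.

move_arm:
  increments:
    - [[-0.001,0.0002,0.004,0,0,0,0],[-0.003,0.0006,0.011,0,0,0,0],[-0.004,0.0008,0.0155,0,0,0,0],[-0.0015,0.0034,0.016,0,0,0,0],[-0.0015,0.0034,0.016,0,0,0,0],[-0.0015,0.0034,0.016,0,0,0,0],[-0.0015,0.0034,0.016,0,0,0,0]]

```text
clock: 19.25
ee_pos: [0.5119, 0.2075, 0.0936]
tool_rot: [[0.007, 0.967, 0.253], [0.999, 0.006, -0.052], [-0.052, 0.253, -0.966]]
ft_force: [0.1, -0.8, -1.7]
gripper_width: 0.291
gripper_force: 59.4
```

```bash
python3 -c "
from w6 import *
avg();rep()"
```

```text
F [ 0.04  0.13 -1.24] sd [0.4  0.23 0.55] F.n -1.2 z-noise [4.e-05 2.e-05 6.e-05]
ee [0.5121 0.2075 0.0939] z [ 0.2538 -0.0516 -0.9659] ang err deg 0.45 height 0.0046 lat [0.0009 0.0022 0.0001] ft [ 0.06  0.29 -0.25] q6 [ 0.21 -0.32 -0.57  1.07 -0.1   1.76]
```

move_arm:
  increments:
    - [[0.001,-0.0002,-0.004,0,0,0,0],[0.0021,-0.0004,-0.008,0,0,0,0],[0.0029,-0.0006,-0.011,0,0,0,0],[0.0034,-0.0007,-0.013,0,0,0,0],[0.0038,-0.0008,-0.0145,0,0,0,0],[0.0042,-0.0008,-0.0161,0,0,0,0],[0.0042,-0.0008,-0.0161,0,0,0,0],[0.0042,-0.0008,-0.0161,0,0,0,0]]

```text
clock: 20.45
ee_pos: [0.5142, 0.2072, 0.086]
tool_rot: [[0.007, 0.967, 0.254], [0.999, 0.006, -0.052], [-0.052, 0.254, -0.966]]
ft_force: [-1.6, -0.6, -0.1]
gripper_width: 0.291
gripper_force: 59.6
```

```bash
python3 -c "
from w6 import *
avg(20);rep()
c=calibration('wrist'); im,d=get_image('wrist'); I=im.astype(int)
for v in range(198,210): print(v,' '.join('%3d'%x for x in (I[v,246:274,0]-I[v,246:274,1])))
"
```

```text
F [-1.15  0.23  0.72] sd [0.45 0.49 0.46] F.n 1.0 z-noise [1.e-05 1.e-05 4.e-05]
ee [0.5142 0.2071 0.0859] z [ 0.2539 -0.0516 -0.9659] ang err deg 0.45 height -0.0037 lat [0.0009 0.0023 0.0001] ft [-1.26  0.57  1.16] q6 [ 0.2  -0.31 -0.58  1.06 -0.1   1.76]
198  18  18  18  17  17  17  17  17  18  18  17  17  18  18  17  17  17  18  17  18  16  17  17  17  17  17  16  17
199  17  17  16  17  17  19  17  17  16  18  16  17  17  17  18  17  17  17  17  16  18  17  16  18  17  17  17  16
200  18  17  17  17  17  18  17  18  17  18  17  17  18  16  17  17  16  18  17  17  16  17  17  17  17  17  17  18
201  16  17  17  17  18  17  17  18  17  17  16  16  15  15  15  16  16  16  17  17  18  17  17  16  16  17  17  17
202  17  17  17  17  17  17  17  16  15  15  14  12  11  11  10  13  15  14  14  16  16  17  16  18  17  17  18  17
203  17  17  18  17  16  17  15  13  12  10   9   8   7   6   6   8   8  10  12  15  16  17  17  18  19  20  18  18
204  18  17  18  17  16  14  12   9   7   6   5   5   4   5   5   6   5   6   8  11  14  16  17  18  13  13  12  13
205  17  17  18  17  15  12   8   6   4   4   4   6   5   4   5   4   6   6   6   8  11  14  15  20  11   6   4   5
206  16  17  17  15  10   8   5   5   4   3   4   4   5   5   5   5   6   5   6   6   8  10  13  18  10   3   2   2
207  17  17  15  12   8   5   4   3   5   4   4   4   5   5   5   5   6   5   5   6   7   8   9  17  10   3   2   2
208  18  17  14   9   6   4   3   4   4   4   5   5   5   4   5   5   5   6   5   5   5   7   9  17  10   3   2   2
209  17  18  14   9   6   4   4   4   5   4   4   4   4   6   5   6   6   5   6   6   5   7   9  17  11   3   2   2
```

The dot is now fully hidden under the sleeve, so the tip is centred on it. The push is about 2.8 N, and geometry puts the tip about 4 mm in. It is square and still, so I'm handing in.

```bash
python3 -c "
from station import bot
print(bot.observe()['clock'],bot.sign_off())"
```

```text
the job is handed in; nothing more can be done
21.5 None
```

I handed the job in at 21.5 s: the lid is knob up on the mat, and the gauge is held square on the red dot at about 2.8 N (estimated), with its tip roughly half way in.

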